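# Spin the loose wing nut of a slicing fence down tight

### The arm

A 7-joint arm with a two-finger parallel gripper is mounted at the origin on a cart in front of the work surface, level with it; the furniture and walls round the work are solid. World frame = base frame: x ahead of the robot, y to its left, z up, the work surface at z = 0. Lengths are in m, angles in rad, forces in N, time in s.
With the tool pointing down it reaches from about 0.4 to 0.85 m from the base axis. Payload 10.4 kg.
Tool frame: the origin (TCP) lies between the finger pads; the fingertips stand 22 mm ahead of it and the grasp point (between the pads) lies 3 mm ahead of it; z points along the fingers, y is the line along which they close (so a half turn about z gives the same grasp; the last joint's range is limited). The gripper opens to 85 mm and grips with 20 to 120 N. Pads are 22 mm wide; open, the fingers measure 114 mm over their backs; the gripper's body (76 mm by 85 mm) begins 54 mm behind the grasp point. The pads swing forward as they close: fully open they stand 13 mm farther back than shut.
Start: joints at [-1.366, 0.332, -0.065, 1.46, 0.022, 1.35, -0.088], TCP at [0.141, 0.609, 0.22] pointing down, gripper open.
Joint ranges: [-2.6, 2.6], [-0.5, 2.12], [-1.47, 1.34], [0.16, 2.42], [-1.27, 4.41], [0.06, 2.06], [-2.6, 2.6]. Speed limits (rad/s): [2.22, 2.22, 2.79, 2.79, 3.14, 3.14, 3.14].

### API

Orientations are given as a unit quaternion [x, y, z, w].
In Python, from workcell import manip, camera, ticket, boxes_of, outline_of gives the robot as it stands.
- The arm moves only by the tool carry_out, never from a script. Its argument "deltas" is a list of rows, each a list of 5 numbers: the shift along the tool's x, y, z as a fraction of full scale, then the turn about the tool's z as a fraction of full scale, then the opening, from -1 (shut) to 1 (fully open), so that 0 is half open. In form: [[tx, ty, tz, spin, gripper], ...]. A call has 1 to 20 rows; each row is the pose to reach, as a shift and turn from the pose commanded when the call began, along the tool's axes at that moment; what a row does not reach only later rows make up. Full scale, the value 1, is 150 mm for a shift and 30 degrees for a turn. A row lasts 1/8 s, in which the tool goes at most 62.5 mm and 10.7 degrees, less where a joint would pass 70% of its speed; a pose out of reach is approached as far as the arm can. A call with a number of a shift or a turn outside -1 to 1 is refused whole. A call with a gripper value outside its range is refused whole. The fingers move at their own pace and stop on an object; "force" is the grip in N (left out, the last holds). Time passes only in rows, so rows that repeat a pose let the fingers close. It gives the time, the measured TCP pose, the force, the opening and the grip force at its end, in the units of the state.
- manip.get_obs(): the state, without advancing time (a new reading comes with each control period).
- camera(name): name is "side" or "top"; returns a dict with "img" (384x512x3 uint8, red, green, blue), "depth" (384x512 float32, m along the optical axis (not along the pixel's ray), 0 where there is no reading), "vertical_fov" (degrees; the focal length in pixels is half the picture's height over the tangent of half this angle, whatever the lens; pixels are square), "cx", "cy" (the principal point, pixels), "k1" (the pictures are not rectified: a ray, as slopes to the right and down, at radius r is drawn at 1 + k1 r^2 times it, then the intrinsics apply), "R" (3x3) and "t" (3): a world point X has camera coordinates R X + t. Camera axes: x right, y down, z forward; pixel columns grow to the right and rows downward; lengths in m; the calibration is good to about 2 mm. A picture is of the moment at which its call begins.
- ticket.hand_in(): hands the job in; it is judged then, once.
Trained networks look in a picture, given as the dict that the camera call returned (one of the last four; its "shot" number tells which), for a name from the list of things; names that differ only in an ending like _2 or _b are one class to them, and where a whole thing is asked for, a point or a joint stands for the part that bears it (a point fixed in the world has none). Each returns a list of dicts, best first, with "conf" (0 to 1); they miss things now and then, are a little off and sometimes report something else, mostly with a low value. They report only what shows in the picture. A call takes as long as a camera call.
- boxes_of(query, picture): "position" ([x, y, z] in m, in world coordinates, good to about 4 mm: the middle of the surface that is visible of it).
- outline_of(query, picture): "region" (384x512 bool, what is visible of it).
The state is a dict: "clock": time; "joint_pos": joint angles; "joint_velocities": joint speeds; "tau": joint torques, N m; "position": TCP position; "ee_rot": TCP orientation; "ft_force": force on the tool from outside, world axes, zero at the start; "torque": the same for the moment, N m; "grip_width": opening from 0.0 (shut) to 1.0 (fully open); "grasp_force": force on a finger pad.
Only numpy, scipy, OpenCV 4.12 (cv2) and the standard library are available. Lean on these libraries where they do the work, as an engineer would, in place of code of your own. Each camera call takes 0.05 s, during which the arm holds its last target. There are 200 camera calls.

### The job

The wooden slicing fence on the chopping board is held down by two wing nuts, and one of them has worked loose: it stands higher on its stud than the other. Push the wings of the loose nut round clockwise (seen from above) with the fingertips, stroke by stroke, until it is fully tight and will turn no further; do not pinch the nut and do not force it once it stops. Leave the other nut tight and the things on the board where they are.

Things in the scene. Friction and masses are not known exactly. Their poses are not given: they have to be found in the camera images.
- board: Plain wooden chopping board 220 x 320 x 21 mm lying on the worktop; it does not shift. Origin at the centre of its underside, x across its 220 mm side (away from the robot), y along its 320 mm side, z up.
- fence: Light wooden angle strip fixed along the board's y. Foot 16 mm high, from 22 mm on the robot's side (-x) of the nut axes to 40 mm beyond them; there an upright wall 12 mm thick, 270 mm long, 62 mm high above the board. The wall leaves no room for a finger on that side of a nut: stroke on the robot's side. Origin on the board's top midway between the nut axes (y = +75, -75 mm); z up.
- loose_nut_tightening: The loose nut (on either stud), a steel wing nut, named by the two wing faces pushed to tighten it. Origin on its upright axis at wing mid-height, 57 mm above the worktop when tight, up to 7 mm more while loose; turns with the nut. Wings point to +x and -x, z up. To tighten, push the +y face of the +x wing towards -y, or the -y face of the -x wing towards +y.
- loose_nut_loosening: The other two faces of the same wings (pushed to unscrew it); same origin and axes. Each wing reaches 35 mm from the axis, is 5.2 mm thick (2.6 mm either side of the xz plane) and spans 12 mm below to 12 mm above the origin: a disc of radius 12 mm centred 23 mm out, joined to a hub of radius 13 mm. When tight, the fence's foot lies 20 mm and a washer of radius 17 mm lies 18 mm below the origin.
- loose_nut (a joint): Angle of the loose nut in rad: 0 is fully tight, where it meets a hard stop; it grows as the nut is unscrewed (anticlockwise from above) and starts between 5.5 and 8.5. It turns easily (about 1 N at the wing), stays where it is left, and sinks 5 mm per full turn as it is tightened.
- tight_nut (a joint): Angle of the other, identical nut, which is already tight: 0 rad at the start, grows if it is unscrewed.
- tight_nut_wings (a point): On the axis of the tight nut at the mid-height of its wings; x along one wing, z up.
- tin_2: Short food tin, 75 mm across, 58 mm high, standing loose on the board beyond the fence; origin at the centre of its underside.
- garlic_1: Garlic bulb, about 60 mm across, 58 mm high, loose on the board beyond the fence; origin at the centre of its underside.
- mill_2: Small shaker, 44 mm across, 90 mm high, standing loose on the board beyond the fence; origin at the centre of its underside.

How it is judged:
By the outcome, as a careful person would: the job done as asked, in the order asked, and still so for the second after the job is handed in, with the robot touching nothing.
It also fails if it takes over 61 s, if anything falls off the work surface, if the arm or the gripper's body presses on something with over 40 N, if the wrist force passes 120 N, or if a joint passes its speed limit or range.

## Working session

There is one attempt and no reset: what is moved stays moved. The work goes in short steps, Python scripts to look and compute and a tool call to move; the robot and the scene stay as the last step left them, time stands still between calls to the robot, and variables do not carry over. Pictures are saved under pics/ and viewed, at most 10 in all, crops included, and the job is handed in when it is done.

Besides the shell and the picture viewer there is one more tool, called after "Call:" in YAML: its name, and indented under it one key for each argument. carry_out: Moves the arm, as the interface text tells. Its arguments: {"type":"object","properties":{"deltas":{"type":"array","items":{"type":"array","items":{"type":"number"}}},"force":{"type":"number"}},"required":["deltas"]}

```bash
mkdir -p pics; ls; cat > h.py <<'E'
import numpy as np, cv2
from workcell import manip, camera, ticket, boxes_of, outline_of
def pts(p, mask=None):
    d=p["depth"]; H,W=d.shape; f=H/2/np.tan(np.radians(p["vertical_fov"])/2)
    K=np.array([[f,0,p["cx"]],[0,f,p["cy"]],[0,0,1.]])
    v,u=np.nonzero((d>0) if mask is None else (mask&(d>0)))
    uv=np.stack([u,v],1).astype(np.float64)[:,None]
    n=cv2.undistortPoints(uv,K,np.array([p["k1"],0,0,0,0.]))[:,0]
    z=d[v,u]; C=np.c_[n*z[:,None],z]
    return (C-np.array(p["t"]))@np.array(p["R"]), u, v
E
python3 - <<'E'
from h import *
o=manip.get_obs(); print({k:np.round(o[k],3) for k in("clock","joint_pos","position","ee_rot","ft_force","grip_width")})
for n in("side","top"):
    p=camera(n); cv2.imwrite(f"pics/{n}0.png",p["img"][:,:,::-1])
    for q in("loose_nut","tight_nut","fence","board","tin_2","garlic_1","mill_2"):
        print(n,q,[(np.round(b["position"],3),round(b["conf"],2)) for b in boxes_of(q,p)[:3]])
E
```

```text
pics
{'clock': np.float64(0.0), 'joint_pos': array([-1.366,  0.333, -0.065,  1.461,  0.022,  1.35 , -0.089]), 'position': array([0.141, 0.608, 0.22 ]), 'ee_rot': array([ 0.114,  0.994, -0.001, -0.   ]), 'ft_force': array([ 0.081,  0.68 , -0.254]), 'grip_width': np.float64(1.002)}
side loose_nut []
side tight_nut [(array([ 0.497, -0.057,  0.052]), 0.88)]
side fence [(array([ 0.526, -0.098,  0.038]), 0.62), (array([ 0.624, -0.029,  0.05 ]), 0.17)]
side board [(array([ 0.55 , -0.026,  0.016]), 0.86)]
side tin_2 [(array([ 0.594, -0.22 ,  0.07 ]), 0.97)]
side garlic_1 [(array([ 0.622, -0.029,  0.054]), 0.75)]
side mill_2 [(array([ 0.605, -0.13 ,  0.069]), 0.68)]
top loose_nut [(array([ 0.493, -0.217,  0.064]), 0.72)]
top tight_nut [(array([ 0.498, -0.073,  0.058]), 0.55)]
top fence [(array([ 0.518, -0.143,  0.034]), 0.69)]
top board [(array([ 0.573, -0.136,  0.021]), 0.8)]
top tin_2 [(array([ 0.598, -0.252,  0.075]), 0.75), (array([ 0.606, -0.149,  0.095]), 0.3)]
top garlic_1 [(array([ 0.629, -0.044,  0.062]), 0.76), (array([ 0.518, -0.142,  0.037]), 0.68)]
top mill_2 [(array([ 0.602, -0.147,  0.098]), 0.92)]
```

View pics/top0.png

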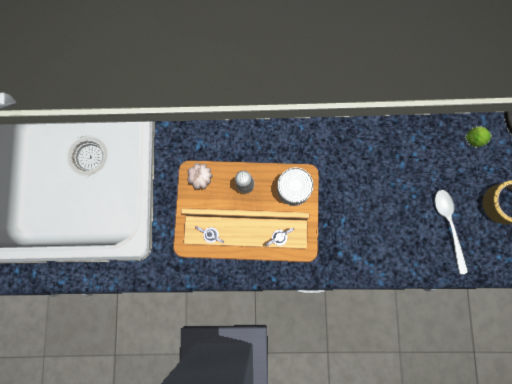

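View pics/side0.png

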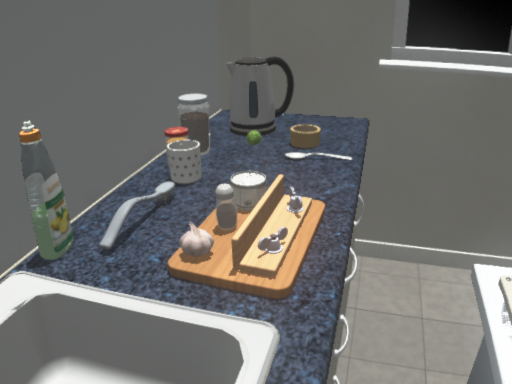

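```bash
cat >> h.py <<'E'
def nut(p, c=None, q="loose_nut"):
    """points of the nut above foot within 40mm of c; long axis & centre"""
    P,u,v=pts(p)
    m=(np.hypot(P[:,0]-c[0],P[:,1]-c[1])<.042)&(P[:,2]>.052)&(P[:,2]<.085)
    Q=P[m]; 
    (cx,cy),(w,h),a=cv2.minAreaRect((Q[:,:2]*1000).astype(np.float32))
    if w<h: a+=90
    return Q,(cx,cy),(w,h),a
E
python3 - <<'E'
from h import *
p=camera("top"); P,u,v=pts(p)
for c in((.498,-.07),(.497,-.218)):
    Q,*r=nut(p,c); print(len(Q),r,np.percentile(Q[:,2],[5,50,90,95,99]))
# wall line: z ~ .083
m=(abs(P[:,2]-.083)<.004)&(P[:,0]>.5)&(P[:,0]<.6)&(P[:,1]>-.32)&(P[:,1]<.03)
W=P[m]; print(len(W),W.min(0),W.max(0),np.polyfit(W[:,1],W[:,0],1))
m=(abs(P[:,2]-.037)<.003)&(P[:,0]>.4)&(P[:,0]<.6)&(P[:,1]>-.32)&(P[:,1]<.03)
F=P[m]; print("foot",cv2.minAreaRect((F[:,:2]*1000).astype(np.float32)))
E
```

```text
129 [(501.60784912109375, -67.76374053955078), (66.12515258789062, 18.596040725708008), 47.98088836669922] [0.05494189 0.0633719  0.06918129 0.0699522  0.07078237]
209 [(503.9208679199219, -218.1819610595703), (50.690399169921875, 69.44816589355469), 166.21498107910156] [0.05451619 0.06836388 0.08207182 0.08321622 0.08393966]
801 [ 0.53124167 -0.28745489  0.07901457] [ 0.59996558 -0.01068417  0.08699321] [0.00228549 0.54719751]
foot ((535.0114135742188, -143.3547821044922), (268.158203125, 118.67778015136719), 86.84225463867188)
```

Top view: the fence foot runs along world y. The tight nut is at about (210,235) px and the loose nut at about (280,238), standing higher. The side view agrees, with the loose nut far off at (293,200).

```bash
cat >> h.py <<'E'
def fit(p,c0,wallx=.535,zmin=.05,zmax=.08,fix=False):
    P,u,v=pts(p); c=np.array(c0,float)
    for _ in range(6):
        m=(np.hypot(*(P[:,:2]-c).T)<.038)&(P[:,2]>zmin)&(P[:,2]<zmax)&(P[:,0]<wallx-.004)
        Q=P[m]
        if not fix: c=Q[:,:2].mean(0)
    w,V=np.linalg.eigh((Q[:,:2]-c).T@(Q[:,:2]-c)); a=np.degrees(np.arctan2(V[1,1],V[0,1]))%180
    e=(Q[:,:2]-c)@V
    return c,a,len(Q),np.percentile(Q[:,2],[50,90,97]),e.min(0),e.max(0)
E
python3 - <<'E'
from h import *
np.set_printoptions(precision=4,suppress=True)
for n in("top","side"):
    p=camera(n)
    P,u,v=pts(p)
    m=(abs(P[:,2]-.083)<.004)&(P[:,0]>.525)&(P[:,0]<.57)&(P[:,1]>-.29)&(P[:,1]<-.01)
    W=P[m]; print(n,"wall",len(W),np.percentile(W[:,0],[2,50,98]),np.percentile(W[:,1],[1,99]))
    for i in range(6):
        s=W[(W[:,1]>-.28+.045*i)&(W[:,1]<-.235+.045*i)]; 
        if len(s)>5: print(s[:,1].mean(),s[:,0].min(),s[:,0].mean(),s[:,0].max())
    for c in((.498,-.07),(.495,-.218)): print(fit(p,c))
    im=p["img"]; 
    for q in("loose_nut","tight_nut"):
        for o in outline_of(q,p)[:1]:
            Q,_,_=pts(p,o["region"]); print(q,o["conf"],len(Q),Q.mean(0),np.percentile(Q[:,2],[50,90,97]))
p=camera("top"); c=p["img"][205:255,185:305]; cv2.imwrite("pics/crop1.png",cv2.resize(c,None,fx=6,fy=6,interpolation=2)[:,:,::-1])
E
```

```text
top wall 746 [0.5322 0.5431 0.5555] [-0.2762 -0.0129]
-0.25668432234966515 0.5311962756555783 0.539558044330869 0.5699161393206246
-0.21206743336423262 0.5323850753928494 0.5395424719563918 0.545653177314294
-0.1668581393886171 0.5351048654268383 0.5419443557342227 0.5487575098747536
-0.12258886918536785 0.5381394835933209 0.5442043874594121 0.5517680504162739
-0.07748633198354421 0.5409916739920403 0.5468356388828316 0.5526310225650944
-0.03135524348245041 0.5440823943305981 0.5495255001964907 0.5555253099561637
(array([ 0.5015, -0.068 ]), np.float64(60.094584935664344), 144, array([0.063 , 0.0692, 0.0708]), array([-0.0106, -0.0333]), array([0.0105, 0.0351]))
(array([ 0.4931, -0.2162]), np.float64(120.60655334243825), 163, array([0.0646, 0.0741, 0.0758]), array([-0.012 , -0.0351]), array([0.0119, 0.0341]))
loose_nut 0.61 114 [ 0.4937 -0.218   0.0636] [0.0638 0.0718 0.0737]
tight_nut 0.45 174 [ 0.5014 -0.0674  0.0572] [0.0589 0.0688 0.0707]
side wall 539 [0.5313 0.5422 0.555 ] [-0.2722 -0.011 ]
-0.2551444160262878 0.5296278502554093 0.5390246288565442 0.5678896617899442
-0.21193539490286872 0.5323223365177487 0.5378747666252867 0.5684579640683026
-0.16654131467053124 0.5341133364125159 0.539706723349435 0.547048521816046
-0.12188834404078948 0.5362477685879171 0.5419013937207787 0.5495838666392809
-0.07726554695636388 0.539045259592467 0.5445115948524241 0.551626516055082
-0.031099277318328598 0.5413396319809808 0.5471791179955994 0.555087838173581
(array([ 0.4999, -0.0627]), np.float64(59.735352794674824), 329, array([0.0597, 0.0675, 0.0694]), array([-0.0067, -0.0379]), array([0.0086, 0.0316]))
(array([ 0.4921, -0.2099]), np.float64(121.44787833177494), 185, array([0.0643, 0.0738, 0.0755]), array([-0.0084, -0.0379]), array([0.008 , 0.0305]))
loose_nut 0.49 195 [ 0.4923 -0.21    0.0632] [0.0641 0.0738 0.0755]
tight_nut 0.92 426 [ 0.5001 -0.0636  0.0555] [0.0564 0.0668 0.0692]
```

View pics/crop1.png

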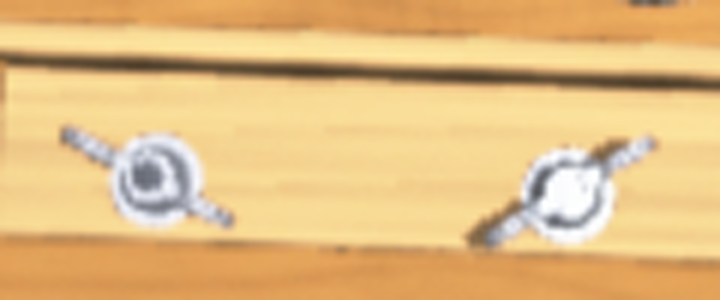

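The loose nut is the right-hand one in the crop, at about (565,190) px. It sits at (0.493,-0.217), its wings point along 121°/301°, and it stands about 5 mm high, roughly one turn. Next I'll move around to a hover point with the gripper shut.

Call:
carry_out:
  deltas:
    - [-0.3, -0.18, 0, 0, -1]
    - [-0.6, -0.36, 0, 0, -1]
    - [-0.84, -0.52, 0, 0, -1]
    - [-0.84, -0.52, 0, 0, -1]
  force: 20

```text
clock: 1.7
position: [0.2497, 0.502, 0.2209]
ee_rot: [0.117, 0.993, 0.0, 0.001]
ft_force: [-1.1, 0.5, -0.4]
grip_width: 0.141
grasp_force: 0.0
```

Call:
carry_out:
  deltas:
    - [-0.3, -0.18, 0, 0, -1]
    - [-0.6, -0.36, 0, 0, -1]
    - [-0.84, -0.52, 0, 0, -1]
    - [-0.84, -0.52, 0, 0, -1]

```text
clock: 2.2
position: [0.3537, 0.398, 0.2207]
ee_rot: [0.116, 0.993, -0.0, 0.0]
ft_force: [-0.2, -0.2, 0.3]
grip_width: -0.005
grasp_force: 0.0
```

Call:
carry_out:
  deltas:
    - [-0.3, -0.3, 0, 0, -1]
    - [-0.6, -0.6, 0, 0, -1]
    - [-0.9, -0.9, 0, 0, -1]
    - [-0.95, -1, 0, 0, -1]

```text
clock: 2.7
position: [0.4577, 0.2196, 0.2206]
ee_rot: [0.115, 0.993, -0.0, 0.0]
ft_force: [0.2, 1.6, -0.8]
grip_width: -0.002
grasp_force: 0.0
```

Call:
carry_out:
  deltas:
    - [-0.07, -0.3, 0, 0, -1]
    - [-0.14, -0.6, 0, 0, -1]
    - [-0.21, -0.9, 0, 0, -1]
    - [-0.21, -0.9, 0, 0, -1]

```text
clock: 3.2
position: [0.4565, 0.0817, 0.2208]
ee_rot: [0.115, 0.993, 0.0, 0.0]
ft_force: [-0.2, 1.4, -0.3]
grip_width: 0.001
grasp_force: 0.0
```

Call:
carry_out:
  deltas:
    - [-0.07, -0.3, 0, 0, -1]
    - [-0.14, -0.6, 0.1, 0, -1]
    - [-0.21, -0.9, 0.2, 0, -1]
    - [-0.21, -0.9, 0.3, 0, -1]

```text
clock: 3.7
position: [0.4571, -0.0564, 0.1752]
ee_rot: [0.115, 0.993, 0.0, 0.0]
ft_force: [-0.2, 1.1, -0.5]
grip_width: -0.0
grasp_force: 0.0
```

```bash
cat > sim.py <<'E'
import numpy as np, cv2
def rect(c,hx,hy,a):
    R=np.array([[np.cos(a),-np.sin(a)],[np.sin(a),np.cos(a)]])
    return (np.array([[-hx,-hy],[hx,-hy],[hx,hy],[-hx,hy]])@R.T+c).astype(np.float32)
def ov(f,th):
    t=np.radians(th); w=rect(17.5*np.array([np.cos(t),np.sin(t)]),17.5,2.6,t)
    return cv2.intersectConvexConvex(f,w)[0]
def run(path,th,yaw=-13.,hx=11,hy=14.5):
    """path: mm relative to nut axis; th of the pushed wing; prints the wing angle and clearances"""
    for c in path:
        f=rect(np.array(c,float),hx,hy,np.radians(yaw))
        while ov(f,th)>.01: th-=.5
        hub=-cv2.pointPolygonTest(f.reshape(-1,1,2),(0.,0.),True)-13
        print(np.round(c,1),round(th,1),"hub",round(hub,1),"other wing",ov(f,th+180)>.01,"wall",round(40-f[:,0].max(),1))
def arc(R,a,b,n): return [(R*np.cos(t),R*np.sin(t)) for t in np.radians(np.linspace(a,b,n))]
E
python3 - <<'E'
from h import *; from sim import *
o=manip.get_obs(); print({k:np.round(o[k],3) for k in("clock","joint_pos","position","ee_rot","ft_force","grip_width")})
p=camera("side"); P,u,v=pts(p); q=o["position"]
m=(np.hypot(*(P[:,:2]-q[:2]).T)<.035)&(P[:,2]<q[2]+.03)&(P[:,2]>.09)
print("tip z",np.percentile(P[m][:,2],[0,2,10]),m.sum(), P[m&(P[:,2]<q[2])].min(0),P[m&(P[:,2]<q[2])].max(0))
cv2.imwrite("pics/side1.png",p["img"][:,:,::-1])
for R in(30,33): 
  print(R);run(arc(R,180,80,11),121)
  run(arc(R,282,80,14),240)
E
```

```text
{'clock': np.float64(3.7), 'joint_pos': array([-0.535, -0.027,  0.557,  1.964,  0.016,  1.2  ,  1.357]), 'position': array([ 0.457, -0.056,  0.175]), 'ee_rot': array([0.115, 0.993, 0.   , 0.   ]), 'ft_force': array([-0.221,  1.146, -0.47 ]), 'grip_width': np.float64(-0.0)}Traceback (most recent call last):
  File "<stdin>", line 5, in <module>
    return umr_minimum(a, axis, None, out, keepdims, initial, where)
ValueError: zero-size array to reduction operation minimum which has no identity
```

```bash
python3 - <<'E'
from h import *; from sim import *
p=camera("side"); P,u,v=pts(p); o=manip.get_obs(); q=np.array(o["position"])
m=(abs(P[:,:2]-q[:2]).max(1)<.06)&(P[:,2]>.08)
print(m.sum(),np.percentile(P[m][:,2],[0,2,10]) if m.any() else 0)
if m.any():
  for z in np.arange(.13,.24,.01):
    s=P[m&(abs(P[:,2]-z)<.005)]; 
    if len(s): print(round(z,3),len(s),s[:,:2].min(0)-q[:2],s[:,:2].max(0)-q[:2])
cv2.imwrite("pics/side1.png",p["img"][:,:,::-1])
for R in(30,33): 
  print(R);run(arc(R,180,80,11),121)
  run(arc(R,282,80,14),240)
E
```

```text
7973 [0.18511502 0.20350701 0.25063149]
0.19 74 [-0.01119921 -0.00608967] [0.01326428 0.01438282]
0.2 102 [-0.01154365 -0.00685499] [0.0104257  0.01522926]
0.21 109 [-0.011205   -0.00512346] [0.01042439 0.0154639 ]
0.22 97 [-0.01292586 -0.00775709] [0.01048868 0.01519247]
0.23 102 [-0.0188489  -0.02425761] [0.01891786 0.0326095 ]
30
[-30.   0.] 121 hub 5.2 other wing False wall 56.0
[-29.5   5.2] 121 hub 6.0 other wing False wall 55.6
[-28.2  10.3] 117.0 hub 5.8 other wing False wall 54.2
[-26.  15.] 109.0 hub 4.7 other wing False wall 52.0
[-23.   19.3] 101.5 hub 2.7 other wing False wall 49.0
[-19.3  23. ] 94.5 hub 0.4 other wing False wall 45.3
[-15.  26.] 88.0 hub -1.0 other wing False wall 41.0
[-10.3  28.2] 81.5 hub -1.1 other wing False wall 36.3
[-5.2 29.5] 68.5 hub 0.1 other wing False wall 31.2
[ 0. 30.] 51.0 hub 1.7 other wing False wall 26.0
[ 5.2 29.5] 37.5 hub 2.5 other wing False wall 20.8
[  6.2 -29.3] 240 hub -0.2 other wing False wall 19.8
[ -1.9 -29.9] 226.0 hub 2.1 other wing False wall 27.9
[ -9.8 -28.4] 207.0 hub 2.3 other wing False wall 35.8
[-17.  -24.7] 192.
[... 1227 characters left out ...]
 -32.9] 232.0 hub 5.1 other wing False wall 28.1
[-10.8 -31.2] 212.0 hub 5.3 other wing False wall 36.8
[-18.7 -27.2] 196.5 hub 3.2 other wing False wall 44.8
[-25.3 -21.1] 183.5 hub 1.8 other wing False wall 51.4
[-30.1 -13.6] 171.5 hub 3.2 other wing False wall 56.1
[-32.6  -5. ] 153.0 hub 6.6 other wing False wall 58.6
[-32.8   3.9] 134.5 hub 8.8 other wing False wall 58.8
[-30.5  12.5] 119.0 hub 8.6 other wing False wall 56.6
[-26.1  20.2] 106.5 hub 5.9 other wing False wall 52.1
[-19.7  26.5] 96.5 hub 2.7 other wing False wall 45.7
[-11.9  30.8] 85.0 hub 1.9 other wing False wall 37.9
[-3.2 32.8] 66.5 hub 3.8 other wing False wall 29.2
[ 5.7 32.5] 43.0 hub 5.5 other wing False wall 20.3
```

View pics/side1.png

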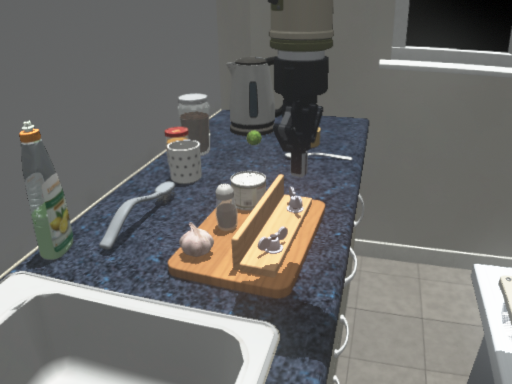

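Side view: the shut fingertips end at about (299,178) px over the board. The depth gave a tip height that doesn't fit, so I'm checking that column.

```bash
python3 - <<'E'
from h import *
np.set_printoptions(precision=3,suppress=True)
p=camera("side"); q=np.array(manip.get_obs()["position"]); print(q)
d=p["depth"]
for r in range(140,196,4):
    m=np.zeros(d.shape,bool); m[r,299]=True; P,_,_=pts(p,m); print(r,d[r,299],P,p["img"][r,299])
X=np.array(p["R"])@(q+[0,0,-.022])+p["t"]; f=192/np.tan(np.radians(p["vertical_fov"])/2); print("expected tip px",f*X[0]/X[2]+p["cx"],f*X[1]/X[2]+p["cy"])
p=camera("top"); P,u,v=pts(p); m=(abs(P[:,:2]-q[:2]).max(1)<.08)&(P[:,2]>.1);print(m.sum())
E
```

```text
[ 0.457 -0.053  0.175]
140 0.62603414 [[ 0.459 -0.062  0.237]] [42 41 44]
144 0.5907915 [[ 0.452 -0.026  0.244]] [38 37 38]
148 0.58963656 [[ 0.451 -0.023  0.239]] [41 41 42]
152 0.5937409 [[ 0.452 -0.024  0.233]] [40 38 39]
156 0.61390483 [[ 0.454 -0.04   0.22 ]] [42 40 40]
160 0.6158629 [[ 0.454 -0.04   0.215]] [45 43 42]
164 0.6172771 [[ 0.454 -0.039  0.209]] [48 44 44]
168 0.6218811 [[ 0.454 -0.04   0.202]] [50 45 44]
172 0.62570375 [[ 0.454 -0.041  0.195]] [51 45 44]
176 0.6338515 [[ 0.455 -0.046  0.186]] [86 87 91]
180 1.0686716 [[ 0.525 -0.436  0.002]] [78 78 89]
184 1.0457202 [[ 0.521 -0.411  0.002]] [86 87 99]
188 1.0254718 [[ 0.516 -0.389  0.002]] [80 79 89]
192 1.0062088 [[ 0.512 -0.367  0.002]] [86 86 97]
expected tip px 298.12285193581124 193.9240920413578
22047
```

```bash
python3 - <<'E'
from h import *
np.set_printoptions(precision=3,suppress=True)
q=np.array(manip.get_obs()["position"])
p=camera("side"); P,u,v=pts(p)
m=(abs(P[:,:2]-q[:2]).max(1)<.08)&(P[:,2]>.15)
for z in np.arange(.18,.36,.008):
    s=P[m&(abs(P[:,2]-z)<.004)]
    if len(s): print(round(z-q[2],3),len(s),s[:,:2].min(0)-q[:2],s[:,:2].max(0)-q[:2])
print("tight top check",fit(p,(.5015,-.068),fix=True)[3], fit(p,(.493,-.217),fix=True)[3])
E
```

```text
0.013 32 [-0.011 -0.005] [0.012 0.01 ]
0.021 65 [-0.011 -0.004] [0.012 0.016]
0.029 90 [-0.011 -0.002] [0.012 0.018]
0.037 84 [-0.011 -0.002] [0.013 0.016]
0.045 84 [-0.011 -0.01 ] [0.013 0.016]
0.053 58 [-0.014 -0.005] [0.011 0.018]
0.061 132 [-0.019 -0.031] [0.019 0.037]
0.069 158 [-0.02  -0.038] [0.021 0.042]
0.077 163 [-0.021 -0.042] [0.023 0.049]
0.085 219 [-0.022 -0.046] [0.024 0.055]
0.093 231 [-0.023 -0.055] [0.026 0.061]
0.101 282 [-0.023 -0.053] [0.026 0.064]
0.109 239 [-0.023 -0.054] [0.025 0.06 ]
0.117 256 [-0.021 -0.032] [0.019 0.048]
0.125 204 [-0.017 -0.03 ] [0.019 0.043]
0.133 146 [-0.013 -0.013] [0.019 0.041]
0.141 209 [-0.036  0.004] [0.035 0.04 ]
0.149 325 [-0.036 -0.002] [0.035 0.039]
0.157 336 [-0.037 -0.002] [0.035 0.039]
0.165 334 [-0.037  0.001] [0.035 0.04 ]
0.173 340 [-0.037 -0.005] [0.035 0.04 ]
0.181 353 [-0.037 -0.002] [0.035 0.04 ]
tight top check [0.06  0.067 0.07 ] [0.064 0.074 0.076]
```

Call:
carry_out:
  deltas:
    - [-0.08, -0.33, 0, 0, -1]
    - [-0.16, -0.66, 0, 0, -1]
    - [-0.235, -1, 0, 0, -1]
    - [-0.235, -1, 0.2, 0, -1]
    - [-0.235, -1, 0.4, 0, -1]
    - [-0.235, -1, 0.5, 0, -1]
    - [-0.235, -1, 0.6, 0, -1]
    - [-0.235, -1, 0.6, 0, -1]

```text
clock: 4.95
position: [0.4571, -0.2092, 0.085]
ee_rot: [0.113, 0.994, 0.0, -0.001]
ft_force: [-0.2, 0.4, 0.6]
grip_width: -0.002
grasp_force: 0.0
```

```bash
cat >> h.py <<'E'
def tip():
    q=np.array(manip.get_obs()["position"]); p=camera("side"); P,u,v=pts(p)
    img=p["img"].astype(int)
    m=(abs(P[:,:2]-q[:2]).max(1)<.022)&(P[:,2]>q[2]-.03)&(P[:,2]<q[2]+.06)&(P[:,2]>.04)
    Q=P[m]; print("q",q.round(4),"tip",np.percentile(Q[:,2],[0,3]).round(4))
    for z in np.arange(q[2]-.025,q[2]+.03,.008):
        s=Q[abs(Q[:,2]-z)<.004]
        if len(s): print(round(z-q[2],3),len(s),(s[:,:2].min(0)-q[:2]).round(3),(s[:,:2].max(0)-q[:2]).round(3))
    return p
E
python3 - <<'E'
from h import *
p=tip(); cv2.imwrite("pics/s2.png",cv2.resize(p["img"][120:270,220:370],None,fx=4,fy=4,interpolation=2)[:,:,::-1])
p=camera("top");print(fit(p,(.493,-.217),fix=True))
E
```

```text
q [ 0.4571 -0.2092  0.085 ] tip [0.0579 0.0664]
-0.025 7 [0.016 0.019] [0.022 0.022]
-0.017 8 [0.016 0.019] [0.021 0.022]
-0.009 7 [0.019 0.013] [0.022 0.021]
0.015 30 [-0.011 -0.005] [0.013 0.011]
0.023 51 [-0.011 -0.004] [0.013 0.016]Traceback (most recent call last):
  File "<stdin>", line 3, in <module>
  File "h.py", line 27, in fit
    return c,a,len(Q),np.percentile(Q[:,2],[50,90,97]),e.min(0),e.max(0)
                      ~~~~~~~~~~~~~^^^^^^^^^^^^^^^^^^^
    return _quantile_unchecked(
        a, q, axis, out, overwrite_input, method, keepdims, weights)
    return _ureduce(a,
                    func=_quantile_ureduce_func,
    ...<5 lines>...
                    overwrite_input=overwrite_input,
                    method=method)
    r = func(a, **kwargs)
    result = _quantile(arr,
                       quantiles=q,
    ...<2 lines>...
                       out=out,
                       weights=wgt)
    slices_having_nans = np.isnan(arr[-1, ...])
                                  ~~~^^^^^^^^^
IndexError: index -1 is out of bounds for axis 0 with size 0
```

View pics/s2.png

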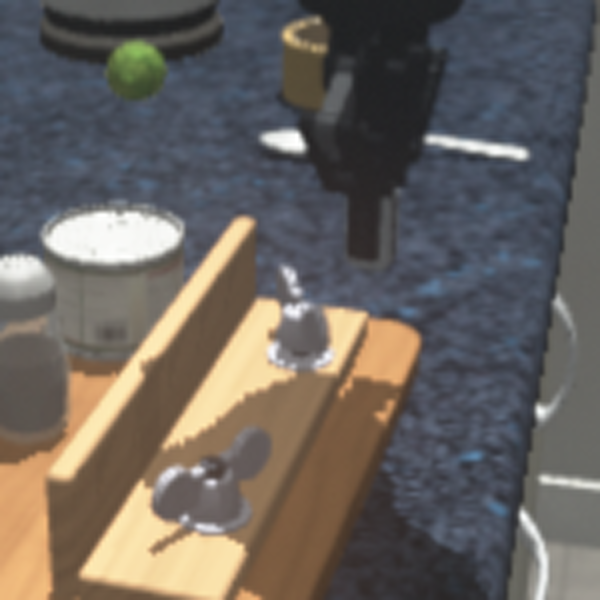

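Visual: the shut fingertip at crop (365,268) is clearly above the board. By camera the tip sits about 10 mm above the TCP, not 22 mm below it. I'll go down beside the foot to a height that is safe either way, then check.

Call:
carry_out:
  deltas:
    - [0.1, 0, 0, 0, -1]
    - [0.1, 0, 0.08, 0, -1]
    - [0.1, 0, 0.16, 0, -1]
    - [0.1, 0, 0.22, 0, -1]
    - [0.1, 0, 0.26, 0, -1]
    - [0.1, 0, 0.26, 0, -1]

```text
clock: 5.8
position: [0.4423, -0.2063, 0.0459]
ee_rot: [0.114, 0.994, -0.0, -0.001]
ft_force: [0.0, 0.4, -0.1]
grip_width: -0.004
grasp_force: 0.0
```

```bash
python3 - <<'E'
from h import *
p=tip(); cv2.imwrite("pics/s3.png",cv2.resize(p["img"][120:270,220:370],None,fx=4,fy=4,interpolation=2)[:,:,::-1])
E
```

```text
q [ 0.4423 -0.2063  0.0459] tip [0.0576 0.0603]
0.015 26 [-0.011 -0.   ] [0.012 0.01 ]
0.023 45 [-0.011 -0.002] [0.013 0.015]
```

View pics/s3.png

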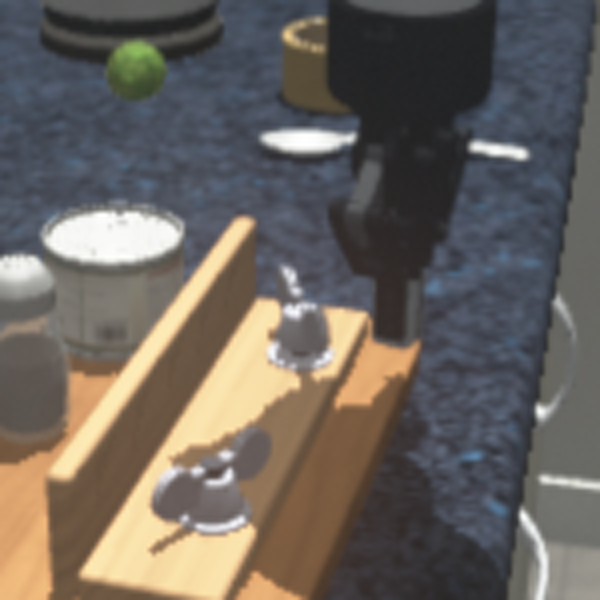

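Visual: the tip is now at crop (395,342), which the camera puts at z≈0.058. Next I'll edge gently over the foot to test whether the tip is really that high, watching the force.

Call:
carry_out:
  deltas:
    - [-0.02, -0.05, 0, 0, -1]
    - [-0.05, -0.055, 0, 0, -1]
    - [-0.08, -0.055, 0, 0, -1]
    - [-0.1, -0.055, 0, 0, -1]
    - [-0.12, -0.055, 0, 0, -1]
    - [-0.12, -0.055, 0, 0, -1]

```text
clock: 6.6
position: [0.4584, -0.2183, 0.0463]
ee_rot: [0.114, 0.994, 0.0, -0.0]
ft_force: [0.3, 0.8, -0.1]
grip_width: 0.001
grasp_force: 0.0
```

Call:
carry_out:
  deltas:
    - [-0.02, 0, 0, 0, -1]
    - [-0.04, 0, 0, 0, -1]
    - [-0.04, 0, 0, 0, -1]

```text
clock: 6.98
position: [0.4643, -0.2197, 0.0464]
ee_rot: [0.114, 0.994, -0.0, 0.0]
ft_force: [0.9, 0.8, -0.4]
grip_width: 0.001
grasp_force: 0.0
```

No contact, so the camera's tip height holds. Working out stroke 1.

```bash
cat > plan.py <<'E'
import sys; from h import *
A=np.array([.493,-.217])
def rows(path,z=None,o=None):
    o=manip.get_obs(); q=np.array(o["position"]); x,y=o["ee_rot"][:2]; a=2*np.arctan2(x,y)
    X=np.array([-np.cos(a),np.sin(a)]); Y=np.array([np.sin(a),np.cos(a)])
    for c in path:
        d=A+np.array(c[:2])/1000-q[:2]; dz=(q[2]-c[2]/1000) if len(c)>2 else 0
        print([round(float(t),2) for t in(d@X/.15,d@Y/.15,dz/.15)],np.round(c,0))
E
python3 -c "
from plan import *; from sim import arc
rows([(-33,5)]+arc(33,165,85,9))"
```

```text
[0.04, 0.04, 0.0] [-33   5]
[0.04, 0.07, 0.0] [-32.   9.]
[0.03, 0.11, 0.0] [-30.  14.]
[0.02, 0.14, 0.0] [-27.  19.]
[0.0, 0.18, 0.0] [-23.  23.]
[-0.02, 0.21, 0.0] [-19.  27.]
[-0.05, 0.23, 0.0] [-14.  30.]
[-0.08, 0.26, 0.0] [-9. 32.]
[-0.11, 0.27, 0.0] [-3. 33.]
[-0.15, 0.28, 0.0] [ 3. 33.]
```

Call:
carry_out:
  deltas:
    - [0.04, 0.04, 0.03, 0, -1]
    - [0.03, 0.11, 0.03, 0, -1]
    - [0.02, 0.14, 0.03, 0, -1]
    - [0, 0.18, 0.03, 0, -1]
    - [-0.02, 0.21, 0.03, 0, -1]
    - [-0.05, 0.23, 0.03, 0, -1]
    - [-0.08, 0.26, 0.03, 0, -1]
    - [-0.11, 0.27, 0.03, 0, -1]
    - [-0.15, 0.28, 0.03, 0, -1]
    - [-0.15, 0.28, 0.03, 0, -1]

```text
clock: 8.22
position: [0.4961, -0.1839, 0.0419]
ee_rot: [0.114, 0.994, -0.0, 0.0]
ft_force: [0.3, 0.1, 0.5]
grip_width: 0.005
grasp_force: 0.0
```

```bash
python3 - <<'E'
from plan import *; from sim import arc
o=manip.get_obs(); print(o["position"]); p=camera("side")
print(fit(p,A,fix=True,zmax=.078,wallx=.53)[:2])
E
```

```text
[ 0.49606376 -0.18389427  0.04187554]
(array([ 0.493, -0.217]), np.float64(60.62055321115421))
```

Call:
carry_out:
  deltas:
    - [0, 0, -0.15, 0, -1]
    - [0, 0, -0.3, 0, -1]
    - [-0.05, -0.15, -0.3, 0, -1]
    - [-0.1, -0.3, -0.3, 0, -1]
    - [-0.14, -0.44, -0.3, 0, -1]
    - [-0.14, -0.44, -0.3, 0, -1]

```text
clock: 9.02
position: [0.5005, -0.2547, 0.087]
ee_rot: [0.115, 0.993, -0.0, 0.0]
ft_force: [-0.3, 0.1, -0.3]
grip_width: 0.002
grasp_force: 0.0
```

```bash
python3 - <<'E'
from plan import *; from sim import *
o=manip.get_obs(); print(np.round(1000*(o["position"][:2]-A),1),o["position"][2])
p=camera("side"); r=fit(p,A,fix=True,zmax=.078,wallx=.53); print(r)
run([(9,-36),(6,-34)]+arc(33,280,84,15),r[1]+180)
rows([(9,-36,42),(6,-34,42)]+arc(33,275,84,14))
cv2.imwrite("pics/s4.png",cv2.resize(p["img"][150:250,250:350],None,fx=5,fy=5,interpolation=2)[:,:,::-1])
E
```

```text
[  7.5 -37.7] 0.08696769133155745
(array([ 0.493, -0.217]), np.float64(55.968301438314406), 279, array([0.06335722, 0.07191445, 0.07449527]), array([-0.00400443, -0.03415708]), array([0.01330341, 0.03491749]))
[  9 -36] 236.0 hub 6.5 other wing False wall 17.0
[  6 -34] 236.0 hub 4.5 other wing False wall 20.0
[  5.7 -32.5] 236.0 hub 3.0 other wing False wall 20.3
[ -2.3 -32.9] 231.5 hub 5.1 other wing False wall 28.3
[-10.2 -31.4] 213.5 hub 5.4 other wing False wall 36.2
[-17.5 -28. ] 199.0 hub 3.7 other wing False wall 43.5
[-23.7 -22.9] 186.5 hub 1.9 other wing False wall 49.8
[-28.6 -16.5] 176.0 hub 2.4 other wing False wall 54.6
[-31.7  -9.1] 163.5 hub 4.9 other wing False wall 57.7
[-33.   -1.2] 144.0 hub 7.9 other wing False wall 59.0
[-32.3   6.9] 129.0 hub 9.0 other wing False wall 58.3
[-29.7  14.5] 116.0 hub 8.2 other wing False wall 55.7
[-25.3  21.2] 104.5 hub 5.4 other wing False wall 51.3
[-19.4  26.7] 96.0 hub 2.6 other wing False wall 45.4
[-12.4  30.6] 85.5 hub 1.8 other wing False wall 38.4
[-4.6 32.7] 70.5 hub 3.3 other wing False wall 30.6
[ 3.4 32.8] 48.5 hub 5.3 other wing False wall 22.6
[-0.01, 0.0, 0.3] [  9 -36  42]
[0.01, 0.01, 0.3] [  6 -34  42]
[0.04, 0.01, 0.0] [  3. -33.]
[0.09, 0.0, 0.0] [ -6. -33.]
[0.15, 0.01, 0.0] [-14. -30.]
[0.2, 0.03, 0.0] [-21. -26.]
[0.25, 0.06, 0.0] [-27. -20.]
[0.29, 0.1, 0.0] [-31. -12.]
[0.31, 0.15, 0.0] [-33.  -4.]
[0.32, 0.2, 0.0] [-33.   5.]
[0.32, 0.26, 0.0] [-30.  13.]
[0.31, 0.31, 0.0] [-26.  20.]
[0.28, 0.36, 0.0] [-20.  26.]
[0.24, 0.4, 0.0] [-13.  30.]
[0.19, 0.43, 0.0] [-5. 33.]
[0.13, 0.44, 0.0] [ 3. 33.]
```

View pics/s4.png

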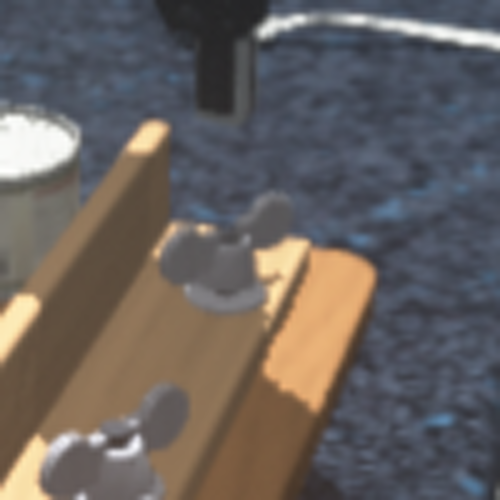

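Visual: the nut (crop ~(225,255)) has turned, its wings now lie along about 56°/236°, and the finger (crop (225,115)) is clear beyond it. The first full half-turn stroke is next.

Call:
carry_out:
  deltas:
    - [-0.01, 0, 0.15, 0, -1]
    - [-0.01, 0, 0.3, 0, -1]
    - [-0.01, 0, 0.3, 0, -1]
    - [0.04, 0, 0.3, 0, -1]
    - [0.09, 0, 0.3, 0, -1]
    - [0.15, 0.01, 0.3, 0, -1]
    - [0.2, 0.02, 0.3, 0, -1]
    - [0.26, 0.05, 0.3, 0, -1]
    - [0.3, 0.1, 0.3, 0, -1]
    - [0.32, 0.15, 0.3, 0, -1]
    - [0.33, 0.2, 0.3, 0, -1]
    - [0.33, 0.26, 0.3, 0, -1]
    - [0.31, 0.32, 0.3, 0, -1]
    - [0.28, 0.37, 0.3, 0, -1]
    - [0.24, 0.41, 0.3, 0, -1]
    - [0.19, 0.44, 0.3, 0, -1]
    - [0.14, 0.44, 0.3, 0, -1]
    - [0.14, 0.44, 0.3, 0, -1]

```text
clock: 11.32
position: [0.4961, -0.1842, 0.0418]
ee_rot: [0.114, 0.994, -0.0, 0.0]
ft_force: [-0.2, 0.1, 1.5]
grip_width: 0.002
grasp_force: 0.0
```

Call:
carry_out:
  deltas:
    - [0, 0, -0.15, 0, -1]
    - [0, 0, -0.3, 0, -1]
    - [-0.05, -0.15, -0.3, 0, -1]
    - [-0.1, -0.3, -0.3, 0, -1]
    - [-0.15, -0.44, -0.3, 0, -1]
    - [-0.15, -0.44, -0.3, 0, -1]

```text
clock: 12.08
position: [0.502, -0.2553, 0.087]
ee_rot: [0.115, 0.993, -0.0, 0.0]
ft_force: [0.4, 0.4, 0.1]
grip_width: -0.001
grasp_force: 0.0
```

```bash
python3 - <<'E'
from plan import *; from sim import *
o=manip.get_obs(); print(np.round(1000*(o["position"][:2]-A),1),o["position"][2])
p=camera("side"); r=fit(p,A,fix=True,zmax=.078,wallx=.53); print(r); print("tight",fit(p,(.5015,-.068),fix=True)[1:4])
rows([(9,-36,40)]+arc(33,275,84,14))
E
```

```text
[  9.  -38.3] 0.086954905299551
(array([ 0.493, -0.217]), np.float64(55.16012732217343), 272, array([0.06127922, 0.06984238, 0.07205172]), array([-0.00406758, -0.03427016]), array([0.01408186, 0.03426384]))
tight (np.float64(61.964166741283414), 334, array([0.05940096, 0.06727249, 0.06928502]))
[0.0, 0.01, 0.31] [  9 -36  40]
[0.05, 0.02, 0.0] [  3. -33.]
[0.1, 0.01, 0.0] [ -6. -33.]
[0.16, 0.01, 0.0] [-14. -30.]
[0.21, 0.03, 0.0] [-21. -26.]
[0.26, 0.06, 0.0] [-27. -20.]
[0.3, 0.1, 0.0] [-31. -12.]
[0.32, 0.15, 0.0] [-33.  -4.]
[0.33, 0.21, 0.0] [-33.   5.]
[0.33, 0.26, 0.0] [-30.  13.]
[0.32, 0.32, 0.0] [-26.  20.]
[0.29, 0.36, 0.0] [-20.  26.]
[0.25, 0.4, 0.0] [-13.  30.]
[0.2, 0.43, 0.0] [-5. 33.]
[0.14, 0.44, 0.0] [ 3. 33.]
```

The height dropped 2.4 mm, as a half turn should give. About 200° ± 70° remains, so I'll push in short segments and watch the force.

Call:
carry_out:
  deltas:
    - [0, 0.01, 0.15, 0, -1]
    - [0, 0.01, 0.31, 0, -1]
    - [0, 0.01, 0.31, 0, -1]
    - [0.05, 0.01, 0.31, 0, -1]
    - [0.1, 0, 0.31, 0, -1]
    - [0.16, 0.01, 0.31, 0, -1]
    - [0.21, 0.02, 0.31, 0, -1]
    - [0.26, 0.05, 0.31, 0, -1]
    - [0.26, 0.05, 0.31, 0, -1]

```text
clock: 13.25
position: [0.4657, -0.2364, 0.0403]
ee_rot: [0.113, 0.994, 0.0, -0.0]
ft_force: [0.2, 0.2, 0.2]
grip_width: 0.0
grasp_force: 0.0
```

Call:
carry_out:
  deltas:
    - [0.02, 0.02, 0, 0, -1]
    - [0.04, 0.04, 0, 0, -1]
    - [0.055, 0.07, 0, 0, -1]

```text
clock: 13.62
position: [0.4604, -0.2249, 0.0403]
ee_rot: [0.114, 0.994, -0.0, -0.0]
ft_force: [-0.2, -1.4, 0.0]
grip_width: 0.002
grasp_force: 0.5
```

Call:
carry_out:
  deltas:
    - [0.01, 0.03, 0, 0, -1]
    - [0.015, 0.05, 0, 0, -1]

```text
clock: 13.88
position: [0.4601, -0.2168, 0.0404]
ee_rot: [0.114, 0.994, 0.0, -0.0]
ft_force: [0.4, -0.9, 0.2]
grip_width: -0.001
grasp_force: 0.4
```

Call:
carry_out:
  deltas:
    - [0.003, 0.025, 0, 0, -1]
    - [0.006, 0.047, 0, 0, -1]
    - [0.006, 0.047, 0, 0, -1]

```text
clock: 14.25
position: [0.4609, -0.2097, 0.0403]
ee_rot: [0.113, 0.994, 0.0, -0.0]
ft_force: [-0.4, 0.0, -0.9]
grip_width: -0.003
grasp_force: 0.0
```

Call:
carry_out:
  deltas:
    - [-0.002, 0.026, 0, 0, -1]
    - [-0.005, 0.053, 0, 0, -1]
    - [-0.005, 0.053, 0, 0, -1]

```text
clock: 14.62
position: [0.4635, -0.2021, 0.0403]
ee_rot: [0.113, 0.994, 0.0, -0.0]
ft_force: [-0.3, -0.1, 0.6]
grip_width: -0.001
grasp_force: 0.0
```

Call:
carry_out:
  deltas:
    - [-0.01, 0.025, 0, 0, -1]
    - [-0.02, 0.049, 0, 0, -1]
    - [-0.02, 0.049, 0, 0, -1]

```text
clock: 15.0
position: [0.4682, -0.1957, 0.0404]
ee_rot: [0.113, 0.994, 0.0, 0.0]
ft_force: [-0.2, 0.0, -0.0]
grip_width: -0.001
grasp_force: 0.0
```

Call:
carry_out:
  deltas:
    - [-0.015, 0.022, 0, 0, -1]
    - [-0.029, 0.044, 0, 0, -1]
    - [-0.029, 0.044, 0, 0, -1]

```text
clock: 15.38
position: [0.474, -0.1903, 0.0404]
ee_rot: [0.113, 0.994, 0.0, 0.0]
ft_force: [0.1, -0.2, -0.2]
grip_width: 0.0
grasp_force: 0.0
```

Call:
carry_out:
  deltas:
    - [-0.02, 0.018, 0, 0, -1]
    - [-0.039, 0.037, 0, 0, -1]

```text
clock: 15.62
position: [0.4808, -0.1864, 0.0404]
ee_rot: [0.114, 0.994, 0.0, 0.0]
ft_force: [0.2, -0.5, 0.8]
grip_width: -0.004
grasp_force: 0.3
```

Call:
carry_out:
  deltas:
    - [-0.025, 0.012, 0, 0, -1]
    - [-0.049, 0.025, 0, 0, -1]

```text
clock: 15.88
position: [0.4888, -0.1845, 0.0403]
ee_rot: [0.114, 0.994, 0.0, -0.0]
ft_force: [-0.8, 0.6, -0.7]
grip_width: -0.001
grasp_force: 0.4
```

Call:
carry_out:
  deltas:
    - [-0.025, 0.005, 0, 0, -1]
    - [-0.052, 0.012, 0, 0, -1]
    - [-0.052, 0.012, 0, 0, -1]

```text
clock: 16.25
position: [0.497, -0.1845, 0.0404]
ee_rot: [0.114, 0.994, -0.0, 0.0]
ft_force: [-0.1, -0.3, -0.8]
grip_width: 0.001
grasp_force: 0.0
```

```bash
python3 - <<'E'
from plan import *
p=camera("side"); r=fit(p,A,fix=True,zmax=.078,wallx=.53); print(r)
E
```

```text
(array([ 0.493, -0.217]), np.float64(60.808683084429674), 152, array([0.0597329 , 0.06873255, 0.07237763]), array([-0.00654138, -0.03233091]), array([0.02264365, 0.03466355]))
```

Not at the stop yet, so I'll lift, reposition and do another stroke.

Call:
carry_out:
  deltas:
    - [0, 0, -0.15, 0, -1]
    - [0, 0, -0.31, 0, -1]
    - [-0.05, -0.15, -0.31, 0, -1]
    - [-0.1, -0.3, -0.31, 0, -1]
    - [-0.14, -0.44, -0.31, 0, -1]
    - [-0.14, -0.44, -0.31, 0, -1]

```text
clock: 17.05
position: [0.5017, -0.2554, 0.087]
ee_rot: [0.115, 0.993, -0.0, 0.0]
ft_force: [-0.4, 1.2, -0.8]
grip_width: 0.002
grasp_force: 0.0
```

```bash
python3 - <<'E'
from plan import *; from sim import *
o=manip.get_obs(); print(np.round(1000*(o["position"][:2]-A),1),o["position"][2])
p=camera("side"); r=fit(p,A,fix=True,zmax=.078,wallx=.53); print(r); print("tight",fit(p,(.5015,-.068),fix=True)[1:4])
rows([(9,-36,40)]+arc(33,275,84,14))
E
```

```text
[  8.7 -38.4] 0.0869624418296149
(array([ 0.493, -0.217]), np.float64(53.31641170640848), 258, array([0.05951456, 0.0677791 , 0.0695736 ]), array([-0.0039875 , -0.03383197]), array([0.01167318, 0.03538777]))
tight (np.float64(61.83021212173738), 329, array([0.05983129, 0.06746086, 0.06951234]))
[0.0, 0.01, 0.31] [  9 -36  40]
[0.05, 0.02, 0.0] [  3. -33.]
[0.1, 0.01, 0.0] [ -6. -33.]
[0.16, 0.01, 0.0] [-14. -30.]
[0.21, 0.03, 0.0] [-21. -26.]
[0.26, 0.06, 0.0] [-27. -20.]
[0.29, 0.1, 0.0] [-31. -12.]
[0.32, 0.15, 0.0] [-33.  -4.]
[0.33, 0.21, 0.0] [-33.   5.]
[0.33, 0.26, 0.0] [-30.  13.]
[0.31, 0.32, 0.0] [-26.  20.]
[0.29, 0.36, 0.0] [-20.  26.]
[0.24, 0.4, 0.0] [-13.  30.]
[0.2, 0.43, 0.0] [-5. 33.]
[0.14, 0.44, 0.0] [ 3. 33.]
```

The height now matches the tight nut, and at most about 60° can remain. I'll go down and push gently in small steps.

Call:
carry_out:
  deltas:
    - [0, 0.01, 0.15, 0, -1]
    - [0, 0.01, 0.31, 0, -1]
    - [0, 0.01, 0.31, 0, -1]
    - [0.04, 0.01, 0.31, 0, -1]
    - [0.06, 0.01, 0.31, 0, -1]
    - [0.06, 0.01, 0.31, 0, -1]

```text
clock: 17.85
position: [0.4938, -0.2501, 0.0411]
ee_rot: [0.114, 0.994, 0.0, 0.001]
ft_force: [-0.4, 0.5, -0.3]
grip_width: -0.003
grasp_force: 0.0
```

Call:
carry_out:
  deltas:
    - [0.013, 0, 0, 0, -1]
    - [0.026, 0, 0, 0, -1]

```text
clock: 18.1
position: [0.4899, -0.2492, 0.0405]
ee_rot: [0.114, 0.994, 0.0, 0.0]
ft_force: [0.8, 0.2, -0.5]
grip_width: 0.003
grasp_force: 0.0
```

Call:
carry_out:
  deltas:
    - [0.013, 0, 0, 0, -1]
    - [0.026, 0, 0, 0, -1]

```text
clock: 18.35
position: [0.4861, -0.2484, 0.0404]
ee_rot: [0.114, 0.994, 0.0, 0.0]
ft_force: [0.5, 0.2, 0.2]
grip_width: 0.0
grasp_force: 0.4
```

Call:
carry_out:
  deltas:
    - [0.015, 0, 0, 0, -1]
    - [0.03, 0.0, 0, 0, -1]

```text
clock: 18.6
position: [0.4818, -0.2474, 0.0404]
ee_rot: [0.114, 0.994, -0.0, 0.0]
ft_force: [2.3, -0.2, -1.7]
grip_width: 0.001
grasp_force: 1.1
```

Call:
carry_out:
  deltas:
    - [0.013, 0.002, 0, 0, -1]
    - [0.026, 0.004, 0, 0, -1]

```text
clock: 18.85
position: [0.4807, -0.2468, 0.0412]
ee_rot: [0.114, 0.994, -0.001, 0.003]
ft_force: [15.1, -4.9, -6.0]
grip_width: -0.004
grasp_force: 6.8
```

```bash
python3 - <<'E'
from plan import *; from sim import *
o=manip.get_obs(); q=1000*(o["position"][:2]-A); run([q],233); print(o["ft_force"])
p=camera("side"); r=fit(p,A,fix=True,zmax=.075,wallx=.53); print(r)
E
```

```text
[-12.3 -29.8] 207.5 hub 4.3 other wing False wall 38.3
[15.12300297 -4.91214954 -5.99283712]
(array([ 0.493, -0.217]), np.float64(46.90613297353017), 329, array([0.06111446, 0.06974655, 0.07260121]), array([-0.01940967, -0.03732864]), array([0.01360415, 0.0353592 ]))
```

The push is blocked at 15 N with no more movement, which looks like the stop. I'll back off, lift and check.

Call:
carry_out:
  deltas:
    - [-0.03, 0, 0, 0, -1]
    - [-0.08, -0.02, 0, 0, -1]
    - [-0.08, -0.02, -0.15, 0, -1]
    - [-0.08, -0.02, -0.35, 0, -1]
    - [-0.08, -0.02, -0.35, 0, -1]

```text
clock: 19.52
position: [0.4902, -0.2523, 0.0946]
ee_rot: [0.114, 0.994, -0.0, 0.001]
ft_force: [0.1, 0.2, -0.6]
grip_width: 0.0
grasp_force: 0.0
```

```bash
python3 - <<'E'
from plan import *; from sim import *
o=manip.get_obs(); print(np.round(1000*(o["position"][:2]-A),1),o["position"][2])
p=camera("side"); r=fit(p,A,fix=True,zmax=.075,wallx=.53); print(r); print("tight",fit(p,(.5015,-.068),fix=True)[1:4])
run([(-12.3,-29.8)],233)
cv2.imwrite("pics/s5.png",cv2.resize(p["img"][150:250,250:350],None,fx=5,fy=5,interpolation=2)[:,:,::-1])
E
```

```text
[ -2.8 -35.3] 0.09462889042559669
(array([ 0.493, -0.217]), np.float64(42.88383262663004), 275, array([0.05974998, 0.06739601, 0.06911381]), array([-0.01177589, -0.0346056 ]), array([0.00449528, 0.03394367]))
tight (np.float64(61.47974045787879), 329, array([0.05979699, 0.06714358, 0.06952352]))
[-12.3 -29.8] 207.5 hub 4.3 other wing False wall 38.3
```

View pics/s5.png

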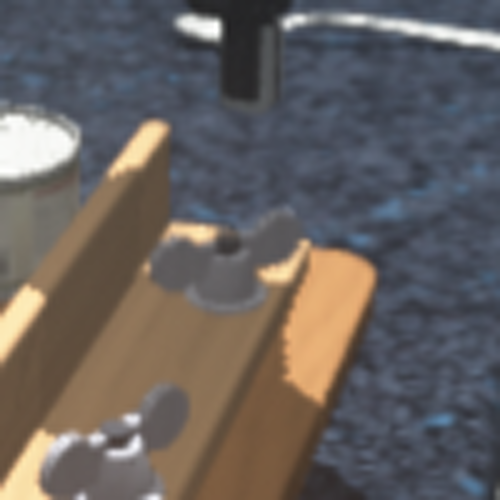

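Visual: the nut (crop ~(225,270)) is seated level with the tight one, its wings pointing along about 40°/220°. I'll confirm the stop with one gentle push further out on the wing.

Call:
carry_out:
  deltas:
    - [0.06, -0.073, 0, 0, -1]
    - [0.06, -0.073, 0.15, 0, -1]
    - [0.06, -0.073, 0.35, 0, -1]
    - [0.06, -0.073, 0.35, 0, -1]
    - [0.076, -0.061, 0.35, 0, -1]
    - [0.092, -0.049, 0.35, 0, -1]
    - [0.092, -0.049, 0.35, 0, -1]

```text
clock: 20.45
position: [0.4742, -0.2554, 0.0411]
ee_rot: [0.113, 0.994, 0.0, 0.001]
ft_force: [-0.4, -0.5, 0.3]
grip_width: 0.007
grasp_force: 0.0
```

Call:
carry_out:
  deltas:
    - [0.008, 0.006, 0, 0, -1]
    - [0.016, 0.012, 0, 0, -1]

```text
clock: 20.7
position: [0.473, -0.2541, 0.041]
ee_rot: [0.114, 0.994, -0.001, 0.001]
ft_force: [4.4, -4.9, -0.5]
grip_width: 0.004
grasp_force: 3.4
```

Call:
carry_out:
  deltas:
    - [0.008, 0.006, 0, 0, -1]
    - [0.013, 0.01, 0, 0, -1]

```text
clock: 20.95
position: [0.4726, -0.2534, 0.0415]
ee_rot: [0.114, 0.993, -0.002, 0.003]
ft_force: [8.6, -10.1, -3.6]
grip_width: -0.004
grasp_force: 6.3
```

The force is square to the wing face and nothing moves, with the finger well clear of the hub, so the nut is fully tight. Withdrawing now.

Call:
carry_out:
  deltas:
    - [-0.03, -0.04, 0, 0, -1]
    - [-0.04, -0.08, 0, 0, -1]
    - [-0.04, -0.08, -0.3, 0, -1]
    - [-0.04, -0.08, -0.6, 0, -1]
    - [0.3, -0.08, -0.9, 0, -1]
    - [0.3, -0.08, -0.9, 0, -1]
    - [0.3, -0.08, -0.9, 0, -1]

```text
clock: 21.82
position: [0.424, -0.2524, 0.1752]
ee_rot: [0.113, 0.994, 0.001, 0.0]
ft_force: [0.5, 0.1, -0.7]
grip_width: -0.007
grasp_force: 0.0
```

```bash
python3 - <<'E'
from plan import *
p=camera("side"); print(fit(p,A,fix=True,zmax=.075,wallx=.53)[1:4],fit(p,(.5015,-.068),fix=True)[1:4])
for q in("tin_2","garlic_1","mill_2"): print(q,[b["position"] for b in boxes_of(q,p)[:1]])
print(manip.get_obs()["ft_force"]); print(ticket.hand_in())
E
```

```text
(np.float64(42.669504060239774), 277, array([0.05928178, 0.06741062, 0.06999045])) (np.float64(61.83564941941666), 328, array([0.0599134 , 0.06745744, 0.06953726]))
tin_2 [[0.5958, -0.2233, 0.0662]]
garlic_1 [[0.6217, -0.0289, 0.0537]]
mill_2 [[0.601, -0.1313, 0.0656]]
[-0.09730425 -0.37738599 -0.11975357]
the job is handed in; nothing more can be done
None
```

The loose nut is tight against its stop: two pushes at different points on the wing (about 16 N and 13 N) moved it no further. It sits level with the other nut, which did not move; the tin, garlic and shaker are where they were, and the job was handed in at about 22 s.

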